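Clear the counter and hold the caramel bin open

ROBOT

A 6-joint arm with a two-finger parallel gripper is mounted at the origin on a cart in front of the work surface, level with it; the furniture and walls round the work are solid. World frame = base frame: x ahead of the robot, y to its left, z up, the work surface at z = 0. Lengths are in m, angles in rad, forces in N, time in s.
With the tool pointing down it reaches from about 0.375 to 0.9 m from the base axis. Payload 3.1 kg.
Tool frame: the origin (TCP) lies on the centre line of the jaws, within the pads' length; the fingertips stand 8 mm ahead of it and the grasp point (between the pads) lies 11 mm behind it; z points along the fingers, y is the line along which they close (so a half turn about z gives the same grasp; the last joint's range is limited). The gripper opens to 87 mm and grips with 3 to 60 N. Pads are 19 mm wide; open, the fingers measure 117 mm over their backs; the gripper's body (75 mm by 190 mm) begins 51 mm behind the grasp point.
Start: joints at [0.923, 0.527, 1.433, -0, 1.181, -0.178], TCP at [0.282, 0.558, 0.231] pointing down, gripper open.
Joint ranges: [-3.08, 3.08], [-0.75, 2.2], [0.22, 2.44], [-1.43, 4.57], [0, 2.65], [-2.85, 2.85]. Speed limits (rad/s): [2.79, 2.79, 3.14, 3.14, 3.14, 3.14].

INTERFACE

Orientations are given as a unit quaternion [x, y, z, w].
In Python, from rig import robot gives the robot as it stands. The module is installed in compiled form; this text tells all that it offers.
- The arm moves only by the tool send_rows, never from a script. Its argument "increments" is one flat list of numbers, 7 for each row, row after row: the turn, a rotation vector about the world's x, y, z in rad, then the shift along the world's x, y, z in cm, then the opening, from 0 (shut) to 1 (fully open). A call has 1 to 20 rows; each row shifts and turns the commanded pose from where the row before left it; what a row does not reach is not made up. A row lasts 1/12 s, in which the tool goes at most 41.7 mm and 7.16 degrees, less where a joint would pass 70% of its speed; a pose out of reach is approached as far as the arm can. A call is refused whole if a number of a shift passes 4.17 or a number of a turn 0.125, either way. A call with a gripper value outside its range is refused whole. The fingers move at their own pace and stop on an object; "newtons" is the grip in N (left out, the last holds). Time passes only in rows, so rows that do not move let the fingers close. It gives the time, the measured TCP pose, the force, the opening and the grip force at its end, in the units of the state.
- robot.get_obs(): the state, without advancing time (a new reading comes with each control period).
- robot.camera(name): name is "side" or "top" or "wrist"; returns a dict with "image" (384x512x3 uint8, red, green, blue), "range_z" (384x512 float32, m along the optical axis (not along the pixel's ray), 0 where there is no reading), "fx", "fy", "cx", "cy" (pixels), "dist_coeffs" ([k1, k2, p1, p2, k3] as OpenCV has them; the pictures are not rectified), "R" (3x3) and "t" (3): a world point X has camera coordinates R X + t. Camera axes: x right, y down, z forward; pixel columns grow to the right and rows downward; lengths in m; the calibration is good to about 2 mm. A picture is of the moment at which its call begins.
- robot.hand_in(): hands the job in; it is judged then, once.
The state is a dict: "time": time; "q": joint angles; "joint_velocities": joint speeds; "joint_torque": joint torques, N m; "position": TCP position; "tool_rot": TCP orientation; "ft_force": force on the tool from outside, world axes, zero at the start; "moment": the same for the moment, N m; "grip_width": finger opening in m; "grip_force": force on a finger pad.
Only numpy, scipy, OpenCV 4.12 (cv2) and the standard library are available. Lean on these libraries where they do the work, as an engineer would, in place of code of your own. Each camera call takes 0.05 s, during which the arm holds its last target. There are 200 camera calls.

TASK

I am about to refill the clear caramel bin and need both hands and a clear counter: first lay the wrapped butter bar from the front corner of the counter flat in the wooden sweets tray and put the wooden hand stamp in the blue stationery tray. Then lift the bin's hinged lid and hold it still at 50 degrees open, within five degrees; it falls shut if let go, so finish while still holding it there. Leave the other things on the counter where they are.

Things in the scene. Friction and masses are not known exactly. Their poses are not given: they have to be found in the camera images.
- butter_bar: pastry bar lying alone near a front corner of the counter (the packs farther back are not it), in clear crinkled wrapping with pale, brownish filling, loose, lying flat: 57 x 101 x 25 mm, about 60 g, rigid. Its long sides narrow upwards and downwards: the full width lies only 8 to 11 mm above its underside, so fingertips must reach below that to hold it. Origin: centre of its underside; x across its 57 mm width (grasp across it), y along its 101 mm length, z up.
- date_stamp: wooden hand stamp with a turned brown handle, loose, standing upright: 62 mm high, about 50 g. Foot 26 mm (x) x 34 mm (y), 14 mm high; the handle above it is round, at most 26 mm thick. Origin: centre of its underside, z up along the handle.
- sweets_tray: shallow tray of light wood with a small brass pull at its front end, fixed: 150 mm (x) x 120 mm (y), on 8 mm rubber feet, walls and floor 5 mm thick (140 x 110 mm inside). Origin: on the counter under its centre; the inner floor lies 13 mm and the rim 25 mm above it; its pull is on its -x end.
- stationery_tray: shallow blue plastic tray with a small dark steel pull at its front end, fixed, of the same size and make: 150 mm (x) x 120 mm (y), on 8 mm rubber feet, walls and floor 5 mm thick (140 x 110 mm inside). Origin: on the counter under its centre; the inner floor lies 13 mm and the rim 25 mm above it; its pull is on its -x end.
- flip_bin: clear acrylic bin with wrapped caramels in it and a hinged lid, fixed to the counter: 150 mm deep (x) x 130 mm wide (y), lid top 114 mm above the counter. Origin: centre of its underside; its front looks along its own -x, roughly towards the robot. The lid's front edge has a 60 mm wide, 3 mm thick lip that ends 86 mm in front of the origin, with its middle 112 mm up; it overhangs the front wall, whose top is 88 mm up.
- flip_bin_lid (a joint): opening angle of the bin's lid in rad: 0 shut, grows as the front edge is lifted, 0.873 is 50 degrees, stop at 1.83. Lid and knob weigh about 0.1 kg together; the hinge has almost no friction, so the lid falls shut from 50 degrees when let go.
- lid_hinge (a point): middle of the lid's hinge line, at the bin's back edge, 83 mm behind the bin's origin and 112 mm up; the hinge line runs along the bin's y axis.
- knob_ball (a point): centre of the steel ball knob on top of the lid near its front edge: ball 22 mm in diameter on a 9 mm stem, its centre 28 mm above the lid's top. With the lid shut it lies 138 mm in front of the hinge line (along the bin's -x) and 30 mm above it; it moves with the lid.
- tea_tin: bystander: pale green tin can, 58 mm across, 72 mm high, loose. Origin: centre of its underside.
- label_stack: bystander: small stack of white labels, 31 x 45 x 10 mm, loose. Origin: centre of its underside.
- pen_a: bystander: white and black pen, 139 mm long, 9 mm thick, loose. Origin: centre of its underside.

How it is judged:
On the way, in this order (a step that is already met when the one before it is completed fails the run):
1. the butter bar lies in the wooden tray and the stamp in the blue tray, both let go and at rest, while the lid is still shut (x of butter_bar in the frame of sweets_tray between -0.065 and 0.065 m and y of butter_bar in the frame of sweets_tray between -0.05 and 0.05 m and z of butter_bar in the frame of sweets_tray below 0.024 m and contact force between butter_bar and sweets_tray above 0.03 N and linear speed of each of butter_bar, date_stamp below 0.03 m/s and contact force between each of butter_bar, date_stamp and the fingers below 0.05 N and x of date_stamp in the frame of stationery_tray between -0.065 and 0.065 m and y of date_stamp in the frame of stationery_tray between -0.05 and 0.05 m and z of date_stamp in the frame of stationery_tray below 0.04 m and contact force between date_stamp and stationery_tray above 0.03 N and value of joint flip_bin_lid below 0.1 rad), for 0.2 s.
2. the lid is lifted to 50 degrees and held there by the fingers (value of joint flip_bin_lid between 0.768 and 0.978 rad and velocity of joint flip_bin_lid between -0.1 and 0.1 rad/s and contact force between the fingers and flip_bin above 0.15 N and contact force between flip_bin and butter_bar below 0.05 N and contact force between flip_bin and date_stamp below 0.05 N and contact force between flip_bin and tea_tin below 0.05 N and contact force between flip_bin and label_stack below 0.05 N and contact force between flip_bin and pen_a below 0.05 N), for 0.5 s.
At the end, for the whole second after the job is handed in: Ends holding: the lid stands still at 50 degrees (within 6), carried by the fingers alone; the bar rests in the wooden tray (origin at most 24 mm up) and the stamp in the blue tray (at most 40 mm up), origins inside the walls, let go and at rest (all of step 2 and x of butter_bar in the frame of sweets_tray between -0.065 and 0.065 m and y of butter_bar in the frame of sweets_tray between -0.05 and 0.05 m and z of butter_bar in the frame of sweets_tray below 0.024 m and contact force between butter_bar and sweets_tray above 0.03 N and linear speed of each of butter_bar, date_stamp below 0.03 m/s and contact force between each of butter_bar, date_stamp and the fingers below 0.05 N and x of date_stamp in the frame of stationery_tray between -0.065 and 0.065 m and y of date_stamp in the frame of stationery_tray between -0.05 and 0.05 m and z of date_stamp in the frame of stationery_tray below 0.04 m and contact force between date_stamp and stationery_tray above 0.03 N); the arm keeps its last pose, push and grip.
It fails at once if a bystander (tea tin, label stack or pen) is shifted by more than 30 mm (distance of any of tea_tin, label_stack, pen_a from where it was at the start of the episode above 0.03 m).
It also fails if it takes over 64 s, if anything falls off the work surface, if the arm or the gripper's body presses on something with over 40 N, if the wrist force passes 120 N, or if a joint passes its speed limit or range.

## Working session

There is one attempt and no reset: what is moved stays moved. The work goes in short steps, Python scripts to look and compute and a tool call to move; the robot and the scene stay as the last step left them, time stands still between calls to the robot, and variables do not carry over. Pictures are saved under pics/ and viewed, at most 14 in all, crops included, and the job is handed in when it is done.

Besides the shell and the picture viewer there is one more tool, called after ">>>" as name(argument=value, ...) on one line, values as JSON. send_rows: Moves the arm, as the interface text tells. Its arguments: {"type":"object","properties":{"increments":{"type":"array"},"newtons":{"type":"number"}},"required":["increments"]}

```bash
mkdir -p pics; cat > h.py <<'E'
import numpy as np, cv2, pickle
from rig import robot
def shot(n,f=None):
    c=robot.camera(n)
    if f: cv2.imwrite(f'pics/{f}.png',c['image'][:,:,::-1]); pickle.dump(c,open(f'pics/{f}.pkl','wb'))
    return c
def K(c): return np.array([[c['fx'],0,c['cx']],[0,c['fy'],c['cy']],[0,0,1]])
def plane(c,px,z):
    "pixels -> world points on height z"
    u=cv2.undistortPoints(np.array(px,float).reshape(-1,1,2),K(c),np.array(c['dist_coeffs'])).reshape(-1,2)
    d=np.c_[u,np.ones(len(u))]@c['R']; o=-np.array(c['R']).T@np.array(c['t'])
    return o+d*((z-o[2])/d[:,2])[:,None]
def cloud(c):
    "world point per pixel from depth"
    v,u=np.mgrid[:384,:512]
    n=cv2.undistortPoints(np.c_[u.ravel(),v.ravel()].astype(float).reshape(-1,1,2),K(c),np.array(c['dist_coeffs'])).reshape(-1,2)
    P=np.c_[n,np.ones(len(n))]*c['range_z'].reshape(-1,1)
    W=(P-np.array(c['t']).ravel())@np.array(c['R']); W[c['range_z'].ravel()==0]=np.nan
    return W.reshape(384,512,3)
def proj(c,P):
    return cv2.projectPoints(np.array(P,float).reshape(-1,1,3),cv2.Rodrigues(np.array(c['R']))[0],np.array(c['t'],float),K(c),np.array(c['dist_coeffs']))[0].reshape(-1,2)
E
python3 - <<'E'
from h import *
t=shot('top','top0'); s=shot('side','side0')
for c in(t,s): print((-c['R'].T@c['t']).round(3), c['R'][2].round(2))
o=robot.get_obs(); print({k:np.round(v,3) for k,v in o.items()})
cv2.imwrite('pics/both0.png',cv2.resize(np.vstack([t['image'],s['image']])[:,:,::-1],(400,600)))
E
```

```text
[0.182 0.148 1.098] [ 0.33 -0.11 -0.94]
[0.99  1.083 0.74 ] [-0.37 -0.8  -0.46]
{'time': np.float64(0.1), 'q': array([ 0.923,  0.528,  1.434, -0.   ,  1.181, -0.179]), 'joint_velocities': array([ 0.001, -0.001, -0.003, -0.002, -0.001, -0.   ]), 'joint_torque': array([-1.0000e-03, -4.4099e+01, -1.7715e+01,  6.3000e-02,  5.3000e-02,
       -0.0000e+00]), 'position': array([0.282, 0.557, 0.23 ]), 'tool_rot': array([ 0.232,  0.973, -0.001, -0.   ]), 'ft_force': array([ 0.016, -0.846,  0.146]), 'moment': array([-0.014, -0.033, -0.002]), 'grip_force': np.float64(0.0), 'grip_width': np.float64(0.087)}
```

View pics/top0.png

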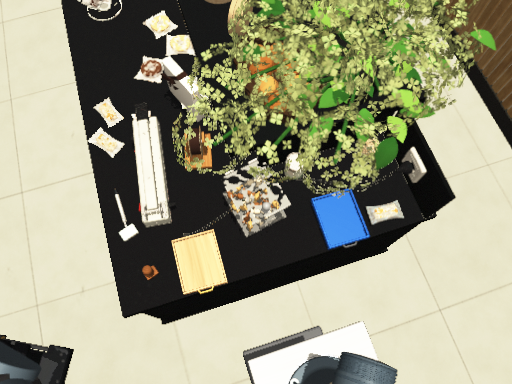

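View pics/side0.png

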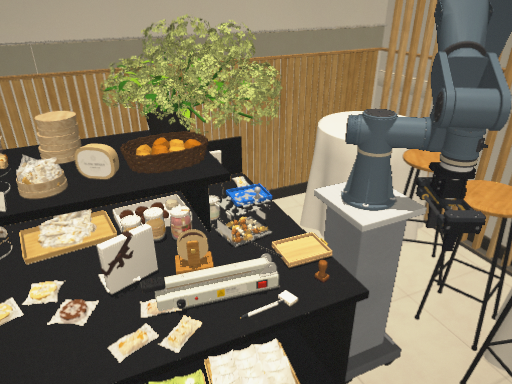

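Top view: wooden tray near (200,262), stamp (149,271), bin (256,200), blue tray (340,218), bar (385,211). Next I measure them with depth and masks.

```bash
python3 - <<'E'
from h import *
c=pickle.load(open('pics/top0.pkl','rb')); im=c['image']; W=cloud(c)
hsv=cv2.cvtColor(im,cv2.COLOR_RGB2HSV)
def box(m,z,roi,name):
    u0,u1,v0,v1=roi; mm=np.zeros(m.shape,np.uint8); mm[v0:v1,u0:u1]=m[v0:v1,u0:u1]
    cn=max(cv2.findContours(mm,cv2.RETR_EXTERNAL,cv2.CHAIN_APPROX_NONE)[0],key=cv2.contourArea)
    P=plane(c,cn.reshape(-1,2),z)[:,:2]; r=cv2.minAreaRect((P*1000).astype(np.float32))
    d=np.nanmedian(W[mm>0],0)
    print(name,np.round(r[0],1),np.round(r[1],1),round(r[2],1),'depthmed',d.round(3)); print(cv2.boxPoints(r).round(0).tolist())
H,S,V=hsv[...,0],hsv[...,1],hsv[...,2]
box(((H>100)&(H<125)&(S>120)).astype(np.uint8),.025,(300,380,180,255),'blue')
box((V>100).astype(np.uint8),.025,(165,235,225,300),'wood')
box((V>90).astype(np.uint8),.0095,(364,410,195,228),'bar')
box(((V>50)&(S>60)).astype(np.uint8),.0,(135,165,260,282),'stamp')
print('counter z',W[225,300],W[300,150],W[250,140],W[205,430])
print('tip',plane(c,[[149,271]],.05))
cv2.imwrite('pics/crop1.png',cv2.resize(im[150:290,130:440,::-1],(775,350),interpolation=cv2.INTER_CUBIC))
E
```

```text
blue [ 423.8 -197.3] [128.1 155.7] 88.2 depthmed [ 0.422 -0.199  0.013]
[[344.0, -259.0], [500.0, -264.0], [504.0, -136.0], [348.0, -131.0]]
wood [425.3 208. ] [120.7 168.9] 88.0 depthmed [0.427 0.209 0.013]
[[339.0, 151.0], [508.0, 145.0], [512.0, 265.0], [343.0, 271.0]]
bar [ 404.7 -331.9] [99.5 55.6] 85.1 depthmed [ 0.402 -0.326  0.016]
[[373.0, -379.0], [428.0, -384.0], [437.0, -285.0], [381.0, -280.0]]
stamp [447.7 344.2] [41.1 36.3] 19.4 depthmed [0.436 0.337 0.021]
[[422.0, 355.0], [434.0, 320.0], [473.0, 334.0], [461.0, 368.0]]
counter z [ 0.44326742 -0.09041126  0.00108808] [ 3.70241467e-01  3.60392111e-01 -3.25121500e-04] [ 0.51121302  0.35624503 -0.0015915 ] [ 0.37250202 -0.43860822  0.06106199]
tip [[0.4342971  0.33629842 0.05      ]]
```

View pics/crop1.png

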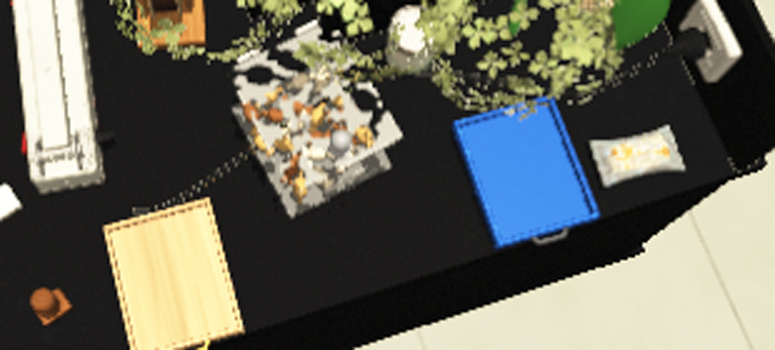

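```bash
python3 - <<'E'
from h import *
c=pickle.load(open('pics/top0.pkl','rb')); s=pickle.load(open('pics/side0.pkl','rb'));W=cloud(c)
f=lambda x,y:[130+x/2.5,150+y/2.5]
print('ball',plane(c,[f(340,140)],.142).round(3), 'tin?',plane(c,[f(408,30)],.072).round(3),W[162,293])
print('lid corners?',plane(c,[f(297,210),f(400,135),f(235,78),f(320,25)],.112).round(3))
v,u=np.mgrid[165:240,215:300]
A=W[165:240,215:300]; z=A[...,2]; m=(z>.08)&(z<.2)
print(m.sum(), [np.nanpercentile(A[m][:,k],[1,50,99]).round(3) for k in range(3)])
cv2.imwrite('pics/bin1.png',np.hstack([cv2.resize(c['image'][160:240,210:310,::-1],(500,400),interpolation=cv2.INTER_CUBIC),cv2.resize(s['image'][170:270,195:270,::-1],(300,400),interpolation=cv2.INTER_CUBIC)]))
E
```

```text
ball [[0.482 0.004 0.142]] tin? [[ 0.604 -0.121  0.072]] [ 0.6066336  -0.12141943  0.06670695]
lid corners? [[ 0.434  0.065  0.112]
 [ 0.478 -0.061  0.112]
 [ 0.591  0.083  0.112]
 [ 0.622 -0.022  0.112]]
1069 [array([0.461, 0.524, 0.615]), array([-0.058,  0.016,  0.082]), array([0.088, 0.113, 0.151])]
```

View pics/bin1.png

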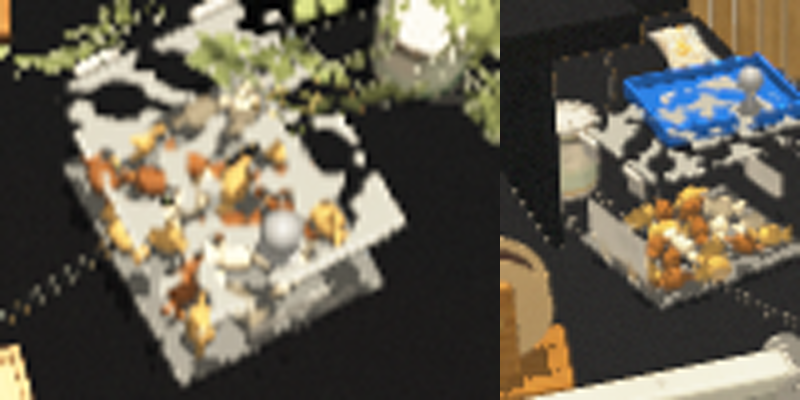

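```bash
python3 - <<'E'
from h import *
c=pickle.load(open('pics/top0.pkl','rb')); s=pickle.load(open('pics/side0.pkl','rb'))
g=lambda x,y:[210+x/5,160+y/5]
P=plane(c,[g(185,383),g(380,285),g(72,170)],0); print(P.round(3))
print('yaw front',np.degrees(np.arctan2(P[1,1]-P[0,1],P[1,0]-P[0,0]))+90,'yaw side',np.degrees(np.arctan2(P[2,1]-P[0,1],P[2,0]-P[0,0])))
Q=plane(c,[g(405,222),g(365,160)],.113);print('lid right front, back',Q.round(3),np.degrees(np.arctan2(*(Q[1]-Q[0])[1::-1])))
for z in(.136,.142,.148): print(z,plane(c,[g(280,230)],z)[0].round(4),plane(s,[[195+248/4,170+75/4]],z)[0].round(4))
E
```

```text
[[ 0.457  0.062  0.   ]
 [ 0.478 -0.061  0.   ]
 [ 0.598  0.086  0.   ]]
yaw front 9.58841183535624 yaw side 9.561544540784867
lid right front, back [[ 0.476 -0.063  0.113]
 [ 0.514 -0.055  0.113]] 12.063032627843189
0.136 [0.4839 0.0033 0.136 ] [ 0.4749 -0.0126  0.136 ]
0.142 [0.482  0.0042 0.142 ] [ 0.48   -0.0017  0.142 ]
0.148 [0.4802 0.0051 0.148 ] [0.4851 0.0092 0.148 ]
```

>>> send_rows(increments=[0,0,0,2.2,-3.1,0,1,0,0,0,2.2,-3.1,0,1,0,0,0,2.2,-3.1,0,1,0,0,0,2.2,-3.1,0,1,0,0,0,2.2,-3.1,-1,1,0,0,0,2.2,-3.1,-1,1,0,0,0,2.1,-3.5,-1,1,0,0,0,0,0,-1,1,0,0,0,0,0,0,1,0,0,0,0,0,0,1])

```text
time: 0.93
position: [0.4345, 0.3366, 0.1899]
tool_rot: [0.233, 0.973, -0.001, -0.001]
ft_force: [0.3, 0.5, 0.7]
grip_width: 0.0871
grip_force: 0.0
```

```bash
python3 - <<'E'
from h import *
w=shot('wrist','w1'); print(robot.get_obs()['position'],(-w['R'].T@w['t']).round(3),w['R'][2].round(2))
print(proj(w,[[.435,.337,0],[.435,.337,.06]]))
c=pickle.load(open('pics/top0.pkl','rb'));s=pickle.load(open('pics/side0.pkl','rb'))
for k in(c,s):
    W=cloud(k).reshape(-1,3); m=(W[:,2]>.2)&(W[:,2]<.9)&(W[:,0]<.75)&(W[:,0]>.2)&(abs(W[:,1])<.3)
    print(m.sum(), np.histogram(W[m,0],np.arange(.2,.8,.05)), W[m].min(0) if m.any() else '')
E
```

```text
[0.43453005 0.3374742  0.1905377 ] [0.37  0.369 0.345] [ 0.23 -0.12 -0.96]
[[261.08145125 175.36686693]
 [261.19642178 187.09298709]]
29608 (array([   0,    0,    0, 1170, 2383, 5117, 4915, 6486, 4249, 2763, 2525,
          0]), array([0.2 , 0.25, 0.3 , 0.35, 0.4 , 0.45, 0.5 , 0.55, 0.6 , 0.65, 0.7 ,
       0.75, 0.8 ])) [ 0.35669473 -0.2999856   0.21972442]
11886 (array([   0,    0,    0,  146,  422,  881, 1206, 1822, 2218, 2862, 2329,
          0]), array([0.2 , 0.25, 0.3 , 0.35, 0.4 , 0.45, 0.5 , 0.55, 0.6 , 0.65, 0.7 ,
       0.75, 0.8 ])) [ 0.35784633 -0.29996367  0.22164498]
```

View pics/w1.png

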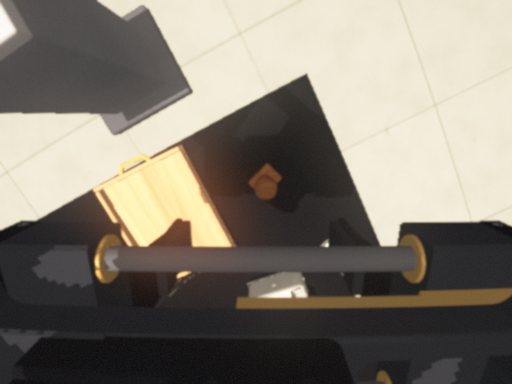

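```bash
python3 - <<'E'
from h import *
w=pickle.load(open('pics/w1.pkl','rb')); im=w['image'];W=cloud(w)
print('handle',plane(w,[[266,188.5]],.05).round(4),'foot',plane(w,[[267,164],[250,180],[281,179]],.014).round(4))
B=W[160:202,245:286]; m=(B[...,2]>.03)&(B[...,2]<.08); print(m.sum(),B[m].mean(0),B[m].max(0),B[m].min(0))
m=(B[...,2]>.009)&(B[...,2]<.018); r=cv2.minAreaRect((B[m][:,:2]*1000).astype(np.float32)); print('foot',r)
c=pickle.load(open('pics/top0.pkl','rb'));s=pickle.load(open('pics/side0.pkl','rb'))
P=np.vstack([cloud(k).reshape(-1,3) for k in(c,s)])
P=P[(P[:,2]>.17)&(P[:,2]<.95)]
print('plant min z/max z; rows x .35.., cols y -.5...3 step .1')
for x in np.arange(.3,.75,.05):
    print(round(x,2),[ (round(float(q[:,2].min()),2),round(float(q[:,2].max()),2),len(q)) if len(q)>3 else '-' for y in np.arange(-.5,.3,.1) for q in [P[(P[:,0]>=x)&(P[:,0]<x+.05)&(P[:,1]>=y)&(P[:,1]<y+.1)]]])
E
```

```text
handle [[0.4411 0.3398 0.05  ]] foot [[0.4231 0.3509 0.014 ]
 [0.4314 0.3236 0.014 ]
 [0.4474 0.3579 0.014 ]]
446 [0.43683977 0.34055349 0.05831532] [0.45025173 0.35227699 0.06387687] [0.42616898 0.32757408 0.04584183]
foot ((438.4268798828125, 339.7049255371094), (25.26165008544922, 33.40546798706055), 18.481557846069336)
plant min z/max z; rows x .35.., cols y -.5...3 step .1
0.3 ['-', '-', '-', '-', '-', '-', '-', '-']
0.35 [(0.17, 0.17, 32), '-', '-', (0.43, 0.53, 773), (0.42, 0.53, 543), '-', '-', '-']
0.4 [(0.17, 0.17, 24), '-', (0.39, 0.57, 235), (0.43, 0.57, 999), (0.42, 0.6, 1028), (0.42, 0.54, 543), '-', '-']
0.45 [(0.17, 0.17, 45), (0.42, 0.55, 349), (0.37, 0.59, 1175), (0.36, 0.64, 1771), (0.4, 0.65, 2105), (0.41, 0.54, 706), (0.41, 0.5, 241), '-']
0.5 [(0.17, 0.5, 141), (0.42, 0.56, 553), (0.38, 0.62, 1319), (0.38, 0.65, 1381), (0.4, 0.66, 1821), (0.4, 0.55, 1071), (0.42, 0.52, 529), '-']
0.55 [(0.17, 0.52, 498), (0.22, 0.56, 790), (0.22, 0.66, 1533), (0.22, 0.66, 2878), (0.22, 0.65, 2056), (0.22, 0.54, 1214), (0.41, 0.51, 627), '-']
0.6 [(0.23, 0.52, 514), (0.22, 0.61, 1022), (0.23, 0.67, 1286), (0.23, 0.67, 1589), (0.17, 0.61, 1516), (0.22, 0.57, 1900), (0.41, 0.48, 180), '-']
0.65 [(0.25, 0.54, 325), (0.25, 0.65, 361), (0.27, 0.65, 1115), (0.25, 0.66, 1023), (0.17, 0.58, 2127), (0.22, 0.56, 1171), (0.41, 0.48, 194), '-']
0.7 [(0.25, 0.53, 148), (0.25, 0.63, 376), (0.25, 0.63, 930), (0.25, 0.59, 1151), (0.24, 0.54, 1781), (0.22, 0.49, 992), '-', '-']
```

>>> send_rows(increments=[0,0,-0.112,0.2,0.2,-2,1,0,0,-0.112,0.2,0.1,-2,1,0,0,-0.112,0,0,-2,1,0,0,-0.112,0,0,-2,1,0,0,-0.112,0,0,-2,1,0,0,-0.112,0,0,-2,1,0,0,-0.112,0,0,-2,1,0,0,0,0,0,-2,1,0,0,0,0,0,-1.2,1,0,0,0,0,0,-0.6,1,0,0,0,0,0,0,1,0,0,0,0,0,0,0,0,0,0,0,0,0,0,0,0,0,0,0,0,0,0,0,0,0,0,0,0,0,0,0,0,0,0,0,0,0,0,0,0,0,0], newtons=20)

```text
time: 2.4
position: [0.4394, 0.3399, 0.0131]
tool_rot: [0.586, 0.81, 0.0, 0.0]
ft_force: [0.2, -0.1, 0.0]
grip_width: 0.0549
grip_force: 0.0
```

```bash
python3 - <<'E'
from h import *
o=robot.get_obs(); print({k:np.round(v,3) for k,v in o.items()})
P0={n:pickle.load(open(f'pics/{n}0.pkl','rb')) for n in('top','side')}
plant=np.vstack([cloud(k).reshape(-1,3) for k in P0.values()]); plant=plant[(plant[:,2]>.17)&(plant[:,2]<.95)&(plant[:,0]>.3)&(plant[:,0]<.9)&(abs(plant[:,1])<.5)]
arm=[]
for n in('top','side'):
    c=shot(n,n+'1'); d=abs(c['range_z']-P0[n]['range_z'])>.03
    d=cv2.erode(d.astype(np.uint8),np.ones((3,3)))>0
    A=cloud(c)[d]; A=A[(A[:,2]>.08)&(A[:,2]<1.2)&(np.hypot(A[:,0],A[:,1])<.75)]; arm.append(A)
arm=np.vstack(arm); np.save('arm.npy',arm);np.save('plant.npy',plant)
az=np.arctan2(.34,.438); rot=lambda a:np.array([[np.cos(a),-np.sin(a),0],[np.sin(a),np.cos(a),0],[0,0,1]])
L=arm@rot(-az).T
for z in np.arange(.1,1.1,.1):
    q=L[(L[:,2]>=z)&(L[:,2]<z+.1)]
    if len(q)>5: print(round(z,1),len(q),'r',np.percentile(q[:,0],[2,98]).round(2),'lat',np.percentile(q[:,1],[2,98]).round(2))
m=(plant[:,2]<.3)&(plant[:,2]>.2); print('low z hist',np.histogram(plant[m,2],5)); q=plant[(plant[:,2]>.215)&(plant[:,2]<.235)]; print(np.percentile(q,[1,50,99],axis=0))
from scipy.spatial import cKDTree
T=cKDTree(plant)
for nm,a,dz in(('blue',np.arctan2(-.197,.424),.05),('bar',np.arctan2(-.332,.405),0),('bin',0.02,.2)):
    for rr in(0,-.08):
        M=L+[rr,0,dz]; M=M@rot(a).T; d,_=T.query(M); print(nm,rr,d.min().round(3),(d<.02).mean())
E
```

```text
{'time': np.float64(2.4), 'q': array([0.457, 0.771, 1.752, 0.   , 0.618, 0.139]), 'joint_velocities': array([ 0.   ,  0.006,  0.   ,  0.001, -0.   ,  0.001]), 'joint_torque': array([ 2.7000e-02, -4.3921e+01, -7.4650e+00,  4.8000e-02,  2.2000e-02,
        0.0000e+00]), 'position': array([0.439, 0.34 , 0.013]), 'tool_rot': array([0.586, 0.81 , 0.   , 0.   ]), 'ft_force': array([ 0.175, -0.098,  0.048]), 'moment': array([-0.076, -0.02 , -0.033]), 'grip_force': np.float64(0.0), 'grip_width': np.float64(0.055)}
0.1 1770 r [0.03 0.65] lat [-0.06  0.06]
0.2 2014 r [0.03 0.59] lat [-0.09  0.26]
0.3 3305 r [0.04 0.6 ] lat [-0.06  0.25]
0.4 3786 r [0.18 0.53] lat [-0.04  0.23]
0.5 4893 r [0.28 0.49] lat [-0.02  0.21]
0.6 8527 r [0.33 0.5 ] lat [-0.02  0.18]
0.7 17797 r [0.37 0.48] lat [-0.03  0.15]
low z hist (array([ 644, 5104, 1030,  517, 1148]), array([0.21972442, 0.23577909, 0.25183376, 0.26788842, 0.28394309,
       0.29999776]))
[[ 0.59724401 -0.44989086  0.22158723]
 [ 0.67507897  0.05801606  0.22920161]
 [ 0.89582011  0.06318011  0.23487936]]
blue 0 0.0 0.0812547063253012
blue -0.08 0.0 0.03647402108433735
bar 0 0.0 0.01833113704819277
bar -0.08 0.041 0.0
bin 0 0.0 0.0553699171686747
bin -0.08 0.0 0.03955666415662651
```

>>> send_rows(increments=[0,0,0,0,0,-0.2,0,0,0,0,0,0,0,0,0,0,0,0,0,0,0,0,0,0,0,0,0,0,0,0,0,0,0,0,0,0,0,0,0,0,0,0,0,0,0,0,0,0,0,0,0,0,0,0,0,0,0,0,0,0,0,0,0,0,0,0,0,0,1.5,0,0,0,0,0,0,2.5,0,0,0,0,0,0,2.5,0,0,0,0,0,0,0.5,0], newtons=20)

```text
time: 3.58
position: [0.4411, 0.3409, 0.0839]
tool_rot: [0.586, 0.81, 0.003, 0.001]
ft_force: [1.1, 0.0, 0.2]
grip_width: 0.0258
grip_force: 20.0
```

```bash
python3 - <<'E'
from h import *
o=robot.get_obs(); print(o['position'],o['grip_width'],o['grip_force'],o['ft_force'])
q=np.load('plant.npy'); q=q[(q[:,2]>.215)&(q[:,2]<.24)]
for y in np.arange(-.45,.1,.05):
    k=q[abs(q[:,1]-y)<.025]; print(round(y,2),len(k),np.percentile(k[:,0],[1,10]).round(3) if len(k) else '')
E
```

```text
[0.44108154 0.34092402 0.08389479] 0.02583265640903725 19.999867591665605 [1.05675274 0.04290903 0.20323846]
-0.45 14 [0.597 0.598]
-0.4 23 [0.599 0.599]
-0.35 57 [0.598 0.599]
-0.3 9 [0.599 0.599]
-0.25 27 [0.598 0.598]
-0.2 26 [0.597 0.597]
-0.15 0 
-0.1 48 [0.597 0.597]
-0.05 18 [0.598 0.599]
-0.0 35 [0.599 0.6  ]
0.05 596 [0.6   0.617]
```

```bash
python3 - <<'E'
from h import *
for n in('top','side'):
    c=pickle.load(open(f'pics/{n}0.pkl','rb')); W=cloud(c)
    m=(abs(W[...,0]-.599)<.004)&(W[...,2]>.02)&(W[...,2]<.5)&(abs(W[...,1])<.45)
    print(n,m.sum(),np.histogram(W[m][:,2],np.arange(0,.5,.05))[0],np.percentile(W[m][:,1],[1,50,99]))
    vs,us=np.where(m&(abs(W[...,2]-.225)<.015)); print(len(us),list(zip(us,vs))[::max(1,len(us)//12)])
c=pickle.load(open('pics/top0.pkl','rb'));W=cloud(c);im=c['image']
g=cv2.cvtColor(im,cv2.COLOR_RGB2GRAY)
for roi in((172,240,185,232),(385,412,160,195)):
    u0,u1,v0,v1=roi
    for u in range(u0,u1,8):
        v=v0+int(np.argmax(g[v0:v1,u].astype(int)-cv2.GaussianBlur(g,(1,9),0)[v0:v1,u])); print(u,v,g[v,u],W[v,u].round(3))
E
```

```text
top 1029 [ 56  96  38   5 452  33   0   9 184] [-0.44313414 -0.09920259  0.3057887 ]
273 [(np.int64(423), np.int64(100)), (np.int64(401), np.int64(108)), (np.int64(395), np.int64(110)), (np.int64(389), np.int64(112)), (np.int64(373), np.int64(115)), (np.int64(348), np.int64(123)), (np.int64(339), np.int64(126)), (np.int64(296), np.int64(137)), (np.int64(292), np.int64(139)), (np.int64(272), np.int64(142)), (np.int64(262), np.int64(146)), (np.int64(254), np.int64(150)), (np.int64(235), np.int64(155))]
side 307 [50 78 27  0 22 24  0  0 41] [-0.27549529  0.04007057  0.32209465]
10 [(np.int64(229), np.int64(176)), (np.int64(230), np.int64(176)), (np.int64(229), np.int64(177)), (np.int64(230), np.int64(177)), (np.int64(229), np.int64(178)), (np.int64(230), np.int64(178)), (np.int64(229), np.int64(179)), (np.int64(230), np.int64(179)), (np.int64(229), np.int64(180)), (np.int64(230), np.int64(180))]
172 204 41 [0.603 0.236 0.029]
180 192 29 [ 0.644  0.207 -0.   ]
188 211 29 [ 0.581  0.2   -0.001]
196 189 29 [0.638 0.16  0.001]
204 231 166 [0.503 0.172 0.023]
212 229 205 [0.501 0.149 0.023]
220 215 92 [0.54  0.116 0.003]
228 212 89 [0.541 0.092 0.005]
236 185 221 [0.57  0.056 0.115]
385 176 88 [ 0.491 -0.357  0.058]
393 165 28 [ 0.535 -0.425 -0.003]
401 161 42 [ 0.529 -0.437  0.027]
409 175 106 [ 0.474 -0.426  0.054]
```

>>> send_rows(increments=[0,0,0.105,-0.5,-2.4,0.1,0,0,0,0.105,-0.5,-2.4,0,0,0,0,0.105,-0.5,-2.4,0,0,0,0,0.105,-0.5,-2.4,0,0,0,0,0.105,-0.5,-2.4,0,0,0,0,0.105,-0.5,-2.4,0,0,0,0,0.105,-0.5,-2.4,0,0,0,0,0.105,-0.5,-2.4,0,0,0,0,0.105,-0.5,-2.4,0,0,0,0,0.105,-0.5,-2.4,0,0,0,0,0.105,0,-1.5,0,0,0,0,0.07,0,-1,0,0])

```text
time: 4.58
position: [0.3886, 0.0734, 0.0814]
tool_rot: [0.012, 1.0, -0.0, -0.0]
ft_force: [0.3, 0.9, -0.8]
grip_width: 0.0259
grip_force: 20.0
```

```bash
python3 - <<'E'
from h import *
o=robot.get_obs(); print({k:np.round(v,3) for k,v in o.items()})
E
```

```text
{'time': np.float64(4.583), 'q': array([-0.098,  0.538,  2.126, -0.   ,  0.478, -1.643]), 'joint_velocities': array([-0.292, -0.008,  0.041,  0.007, -0.044, -1.09 ]), 'joint_torque': array([  0.892, -31.267,  -3.961,  -0.062,   0.162,   0.5  ]), 'position': array([0.389, 0.073, 0.081]), 'tool_rot': array([ 0.012,  1.   , -0.   , -0.   ]), 'ft_force': array([ 0.286,  0.871, -0.801]), 'moment': array([ 0.039, -0.09 , -0.01 ]), 'grip_force': np.float64(20.0), 'grip_width': np.float64(0.026)}
```

>>> send_rows(increments=[0,0,0,0,-1,0,0,0,0,0,0,-1,0,0,0,0,0,0,-1,0,0,0,0,0,0,-1,0,0,0,0,0,0,-1,0,0])

```text
time: 5.0
position: [0.3891, 0.0243, 0.0814]
tool_rot: [0.014, 1.0, 0.0, -0.0]
ft_force: [0.4, 0.3, -0.9]
grip_width: 0.0259
grip_force: 20.0
```

```bash
python3 - <<'E'
from h import *
o=robot.get_obs(); print({k:np.round(o[k],3) for k in('position','q','joint_torque','ft_force','grip_width')})
s=shot('side','side2')
cv2.imwrite('pics/side2c.png',cv2.resize(s['image'][:300,60:460,::-1],(800,600)))
E
```

```text
{'position': array([0.389, 0.024, 0.081]), 'q': array([-0.226,  0.535,  2.141,  0.   ,  0.466, -1.769]), 'joint_torque': array([ 1.244e+00, -3.091e+01, -4.017e+00, -2.500e-02,  9.200e-02,
        2.060e-01]), 'ft_force': array([ 0.411,  0.306, -0.942]), 'grip_width': np.float64(0.026)}
```

View pics/side2c.png

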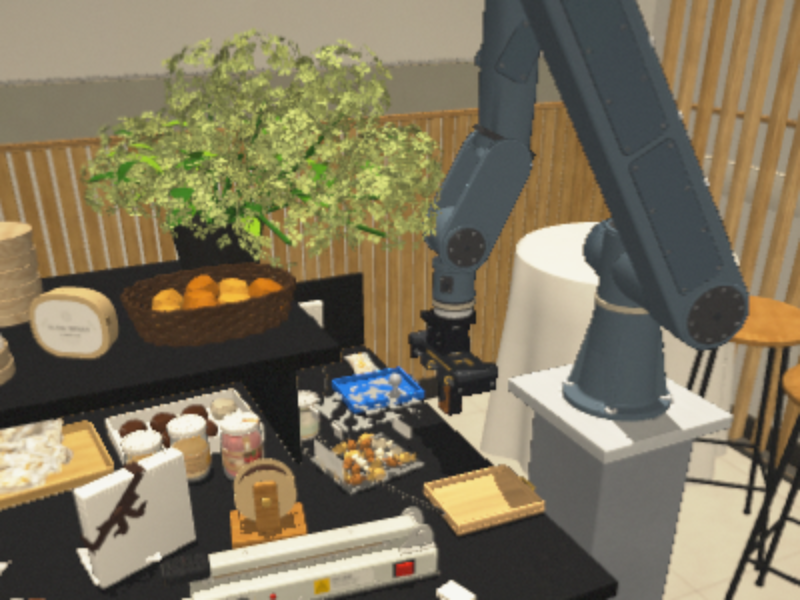

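Arm at the plant's front edge (around (440,200)) with the stamp held; torques are quiet. Continue in short, watched steps.

>>> send_rows(increments=[0,0,0,-0.3,-1,0,0,0,0,0,0,-1,0,0,0,0,0,0,-1,0,0,0,0,0,0,-1,0,0,0,0,0,0,-1,0,0])

```text
time: 5.47
position: [0.3861, -0.0253, 0.0815]
tool_rot: [0.014, 1.0, 0.0, -0.0]
ft_force: [0.6, -0.2, -1.5]
grip_width: 0.0254
grip_force: 20.0
```

```bash
cat > st.py <<'E'
from h import *
o=robot.get_obs(); print({k:np.round(o[k],3).tolist() for k in('time','position','q','joint_torque','ft_force','grip_width','grip_force')})
E
python3 st.py
```

```text
{'time': 5.467, 'position': [0.386, -0.025, 0.081], 'q': [-0.357, 0.533, 2.148, 0.0, 0.46, -1.9], 'joint_torque': [1.207, -30.745, -3.823, -0.03, 0.066, 0.2], 'ft_force': [0.565, -0.206, -1.509], 'grip_width': 0.025, 'grip_force': 20.001}
```

>>> send_rows(increments=[0,0,0,0,-1,0,0,0,0,0,0,-1,0,0,0,0,0,0,-1,0,0,0,0,0,0,-1,0,0,0,0,0,0,-1,0,0])

```text
time: 5.88
position: [0.3862, -0.0759, 0.0816]
tool_rot: [0.014, 1.0, 0.0, 0.0]
ft_force: [0.2, 1.2, -0.5]
grip_width: 0.0258
grip_force: 20.0
```

```bash
python3 st.py
```

```text
{'time': 5.883, 'position': [0.386, -0.076, 0.082], 'q': [-0.48, 0.536, 2.132, 0.0, 0.474, -2.023], 'joint_torque': [1.136, -31.202, -4.083, -0.034, 0.036, 0.188], 'ft_force': [0.225, 1.194, -0.461], 'grip_width': 0.026, 'grip_force': 20.0}
```

>>> send_rows(increments=[0,0,0,0.2,-1,0,0,0,0,0,0.2,-1,0,0,0,0,0,0.2,-1,0,0,0,0,0,0.2,-1,0,0,0,0,0,0.4,-1,0,0,0,0,0,0.4,-1,0,0])

```text
time: 6.38
position: [0.4025, -0.1362, 0.0816]
tool_rot: [0.014, 1.0, -0.0, 0.0]
ft_force: [-0.2, 1.3, -0.2]
grip_width: 0.0256
grip_force: 20.0
```

```bash
python3 st.py
```

```text
{'time': 6.383, 'position': [0.402, -0.136, 0.082], 'q': [-0.591, 0.554, 2.054, -0.0, 0.534, -2.133], 'joint_torque': [0.598, -33.486, -5.116, -0.048, -0.031, 0.114], 'ft_force': [-0.178, 1.282, -0.222], 'grip_width': 0.026, 'grip_force': 20.0}
```

>>> send_rows(increments=[0,0,0,0.4,-1,0,0,0,0,0,0.4,-1,0,0,0,0,0,0.4,-1,0,0,0,0,0,0.4,-1,0,0,0,0,0,0.4,-1,0,0,0,0,0,0,-1,0,0,0,0,0,0,0,-2,0,0,0,0,0,0,-2,0,0,0,0,0,0,-1,0,0,0,0,0,0,-0.5,0,0,0,0,0,0,0,0])

```text
time: 7.3
position: [0.4215, -0.1948, 0.0257]
tool_rot: [0.014, 1.0, 0.001, -0.001]
ft_force: [0.4, 0.4, -0.4]
grip_width: 0.0259
grip_force: 20.0
```

```bash
python3 st.py; python3 - <<'E'
from h import *
shot('wrist','w2')
E
```

```text
{'time': 7.3, 'position': [0.421, -0.195, 0.026], 'q': [-0.674, 0.699, 1.978, -0.0, 0.467, -2.217], 'joint_torque': [-0.151, -37.257, -4.114, -0.036, -0.04, -0.003], 'ft_force': [0.42, 0.363, -0.408], 'grip_width': 0.026, 'grip_force': 20.0}
```

View pics/w2.png

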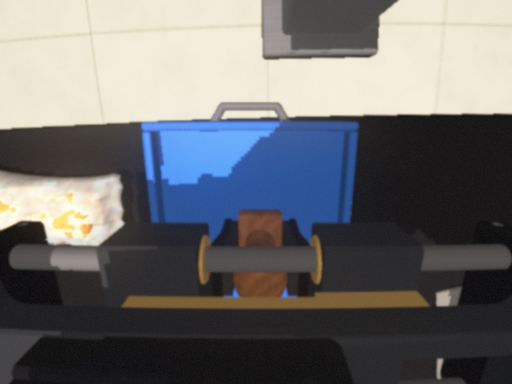

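Wrist view: stamp (260,250) upright inside the blue tray, held; bar at left (65,205). Release and retreat.

>>> send_rows(increments=[0,0,0,0,0,-0.15,0,0,0,0,0,0,0,0,0,0,0,0,0,0,0.58,0,0,0,0,0,0,0.58,0,0,0,0,0,0,0.58,0,0,0,0,0,0,0.58,0,0,0,0,0,0,0.58,0,0,0,0,0,0,0.58,0,0,0,0,0,0,0.58,0,0,0,0,0,1.5,0.58,0,0,0,0,0,3,0.58,0,0,0,0,0,3,0.58,0,0,0,0,0,3,1])

```text
time: 8.43
position: [0.4216, -0.1947, 0.1309]
tool_rot: [0.014, 1.0, 0.001, -0.001]
ft_force: [1.4, -0.4, 0.1]
grip_width: 0.0525
grip_force: 0.0
```

```bash
python3 - <<'E'
from h import *
c=shot('wrist','w3'); W=cloud(c); P=W.reshape(-1,3)
o=robot.get_obs(); print(o['position'])
m=(P[:,0]>.36)&(P[:,0]<.49)&(abs(P[:,1]+.197)<.05)&(P[:,2]>.02)&(P[:,2]<.09); print('stamp',m.sum(),P[m].mean(0).round(3),P[m].max(0).round(3),P[m].min(0).round(3))
m=(P[:,0]>.34)&(P[:,0]<.47)&(P[:,1]<-.272)&(P[:,1]>-.42)&(P[:,2]>.006)&(P[:,2]<.04); print('bar',m.sum(),P[m].max(0).round(3)); print(cv2.minAreaRect((P[m][:,:2]*1000).astype(np.float32)))
E
```

```text
[ 0.42437454 -0.1966586   0.13573636]
stamp 1225 [ 0.416 -0.196  0.055] [ 0.451 -0.147  0.076] [ 0.404 -0.209  0.02 ]
bar 4420 [ 0.437 -0.281  0.027]
((404.3999938964844, -334.4185791015625), (101.9940414428711, 56.09874725341797), 84.34556579589844)
```

>>> send_rows(increments=[0,0,-0.109,-0.2,-1.36,0,1,0,0,-0.109,-0.2,-1.36,0,1,0,0,-0.109,-0.2,-1.36,0,1,0,0,-0.109,-0.2,-1.36,0,1,0,0,-0.109,-0.2,-1.36,0,1,0,0,-0.109,-0.2,-1.36,0,1,0,0,-0.109,-0.2,-1.36,0,1,0,0,-0.109,-0.2,-1.36,0,1,0,0,-0.109,-0.2,-1.36,0,1,0,0,-0.109,-0.2,-1.36,0,1,0,0,-0.109,0,0,-2,1,0,0,-0.109,0,0,-2,1,0,0,-0.109,0,0,-2,1,0,0,-0.109,0,0,-2,1,0,0,-0.109,0,0,-2,1,0,0,0,0,0,-1.5,1,0,0,0,0,0,-0.7,1,0,0,0,0,0,0,1])

```text
time: 9.98
position: [0.4017, -0.3307, 0.0086]
tool_rot: [0.739, 0.674, 0.0, -0.001]
ft_force: [-0.1, -0.0, -0.1]
grip_width: 0.0873
grip_force: 0.0
```

```bash
python3 st.py
```

```text
{'time': 9.983, 'position': [0.402, -0.331, 0.009], 'q': [-0.904, 0.76, 1.841, 0.0, 0.542, -0.812], 'joint_torque': [-0.119, -41.502, -5.664, 0.017, 0.19, 0.012], 'ft_force': [-0.061, -0.039, -0.129], 'grip_width': 0.087, 'grip_force': 0.0}
```

>>> send_rows(increments=[0,0,0,0.25,-0.2,0.15,1,0,0,0,0,0,0,0,0,0,0,0,0,0,0,0,0,0,0,0,0,0,0,0,0,0,0,0,0,0,0,0,0,0,0,0,0,0,0,0,0,0,0,0,0,0,0,0,0,0,0,0,0,0,0,0,0,0,0,0,0,0,0,0,0,0,0,0,0,1,0,0,0,0,0,0,2,0,0,0,0,0,0,3,0,0,0,0,0,0,3,0,0,0,0,0,0,0,0], newtons=25)

```text
time: 11.23
position: [0.4068, -0.3356, 0.1049]
tool_rot: [0.739, 0.674, -0.0, 0.005]
ft_force: [1.1, -0.3, -0.4]
grip_width: 0.0566
grip_force: 25.0
```

```bash
python3 st.py; python3 - <<'E'
from h import *
c=shot('wrist','w4'); P=cloud(c).reshape(-1,3)
m=(P[:,0]>.34)&(P[:,0]<.47)&(P[:,1]>-.42)&(P[:,1]<-.272)&(P[:,2]>.06)&(P[:,2]<.13); print(m.sum(),np.percentile(P[m],[2,50,98],axis=0).round(3))
E
```

```text
{'time': 11.233, 'position': [0.407, -0.336, 0.105], 'q': [-0.902, 0.585, 1.794, 0.0, 0.752, -0.81], 'joint_torque': [0.389, -39.198, -9.014, 0.014, 0.691, -0.004], 'ft_force': [1.133, -0.334, -0.389], 'grip_width': 0.057, 'grip_force': 24.996}
10580 [[ 0.375 -0.369  0.103]
 [ 0.408 -0.319  0.113]
 [ 0.44  -0.288  0.125]]
```

View pics/w4.png

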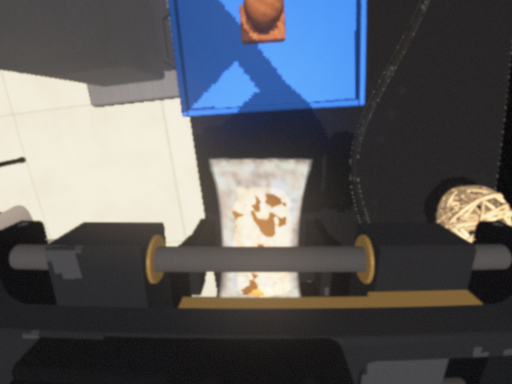

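>>> send_rows(increments=[0,0,0,0,0.5,2,0,0,0,0,0,1,3,0,0,0,0,0,2,3,0,0,0,0.1,0.1,2.7,0.5,0,0,0,0.1,0.1,2.7,0,0,0,0,0.1,0.1,2.7,0,0,0,0,0.1,0.1,2.7,0,0,0,0,0.1,0.1,2.7,0,0,0,0,0.1,0.1,2.7,0,0,0,0,0.1,0.1,2.7,0,0,0,0,0.1,0.1,2.7,0,0,0,0,0.1,0.2,2.7,0,0,0,0,0.1,0.2,2.7,0,0,0,0,0.1,0.2,2.7,0,0,0,0,0.1,0.2,2.7,0,0,0,0,0.1,0.2,2.7,0,0,0,0,0.1,0.2,2.7,0,0,0,0,0.1,0.2,2.7,0,0,0,0,0.1,0.2,2.7,0,0,0,0,0.03,0.2,2.7,0,0])

```text
time: 12.95
position: [0.4296, 0.1621, 0.1838]
tool_rot: [0.014, 1.0, -0.0, -0.001]
ft_force: [-0.4, 0.4, -0.5]
grip_width: 0.0566
grip_force: 25.0
```

>>> send_rows(increments=[0,0,0,0.2,2.7,0,0,0,0,0,0.2,2.3,0,0,0,0,0,0,0,0,0,0,0,0,0,0,-3,0,0,0,0,0,0,-3,0,0,0,0,0,0,-3,0,0,0,0,0,0,-2,0,0,0,0,0,0,0,0])

```text
time: 13.62
position: [0.4311, 0.2093, 0.0708]
tool_rot: [0.017, 1.0, -0.001, -0.005]
ft_force: [-0.7, -0.0, -0.1]
grip_width: 0.0563
grip_force: 25.0
```

```bash
python3 st.py; python3 - <<'E'
from h import *
print(robot.get_obs()['tool_rot'])
c=shot('wrist','w5'); im=c['image']; P=cloud(c)
Q=P.reshape(-1,3); m=(abs(Q[:,2]-.013)<.004)&(Q[:,0]>.3)&(Q[:,0]<.52)&(Q[:,1]>.1)&(Q[:,1]<.32); print('floor',np.percentile(Q[m],[1,99],axis=0).round(3))
m=(abs(Q[:,2]-.025)<.003)&(Q[:,0]>.3)&(Q[:,0]<.53)&(Q[:,1]>.1)&(Q[:,1]<.32); print('rim',np.percentile(Q[m],[1,99],axis=0).round(3))
E
```

```text
{'time': 13.617, 'position': [0.431, 0.209, 0.071], 'q': [0.218, 0.614, 1.919, -0.0, 0.619, -1.319], 'joint_torque': [-0.16, -36.964, -7.849, -0.009, -0.333, -0.001], 'ft_force': [-0.727, -0.028, -0.142], 'grip_width': 0.056, 'grip_force': 24.996}
[ 0.01662253  0.99984894 -0.00131583 -0.00490424]
floor [[0.359 0.153 0.012]
 [0.498 0.263 0.016]]
rim [[0.344 0.148 0.022]
 [0.503 0.268 0.027]]
```

View pics/w5.png

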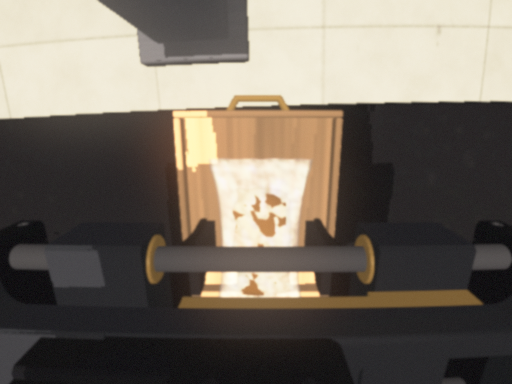

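Bar hangs centred over the wooden tray (tray about (175–340, 110–290)). Lower, release, retreat.

>>> send_rows(increments=[0,0,0,-0.1,0,-2,0,0,0,0,-0.1,0,-1.5,0,0,0,0,0,0,-0.7,0,0,0,0,0,0,-0.4,0,0,0,0,0,0,0,0,0,0,0,0,0,0,0.8,0,0,0,0,0,0,0.8,0,0,0,0,0,0,0.8,0,0,0,0,0,0,0.8,0,0,0,0,0,0,0.8,0,0,0,0,0,0,0.8,0,0,0,0,0,0.5,0.8,0,0,0,0,0,1.5,0.8,0,0,0,0,0,3,0.8,0,0,0,0,0,4,0.8,0,0,0,0,0,4,1,0,0,0,0,0,3.5,1,0,0,0,0,0,0,1])

```text
time: 15.17
position: [0.4367, 0.212, 0.2002]
tool_rot: [0.016, 1.0, 0.002, 0.007]
ft_force: [0.7, 0.2, -0.5]
grip_width: 0.0818
grip_force: 0.0
```

```bash
python3 st.py; python3 - <<'E'
from h import *
c=shot('wrist','w6'); P=cloud(c).reshape(-1,3)
m=(abs(P[:,0]-.43)<.067)&(abs(P[:,1]-.208)<.052)&(P[:,2]>.019)&(P[:,2]<.08); print('bar',m.sum(),np.percentile(P[m],[1,50,99],axis=0).round(3))
E
```

```text
{'time': 15.167, 'position': [0.437, 0.212, 0.2], 'q': [0.221, 0.381, 1.818, 0.0, 0.929, -1.317], 'joint_torque': [0.488, -34.345, -12.742, -0.011, 0.796, 0.001], 'ft_force': [0.733, 0.159, -0.499], 'grip_width': 0.082, 'grip_force': 0.0}
bar 3316 [[0.385 0.182 0.02 ]
 [0.428 0.21  0.03 ]
 [0.484 0.237 0.037]]
```

View pics/w6.png

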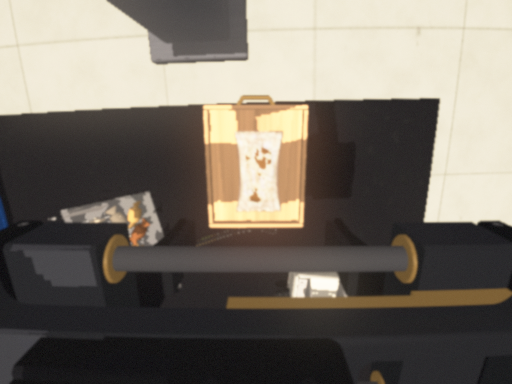

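>>> send_rows(increments=[0,0,0.025,0.55,-2.6,0.5,1,0,0,0.025,0.55,-2.6,0.5,1,0,0,0.025,0.55,-2.6,0.5,1,0,0,0.025,0.55,-2.6,0.5,1,0,0,0.025,0.55,-2.6,0,1,0,0,0.025,0.55,-2.6,0,1,0,0,0.025,0.55,-2.6,0,1,0,0,0.025,0.55,-2.7,0,1,0,0,0,0,0,0,1,0,0,0,0,0,0,1])

```text
time: 16.05
position: [0.476, 0.0009, 0.2125]
tool_rot: [-0.082, 0.997, 0.001, -0.001]
ft_force: [-0.3, -0.2, -1.0]
grip_width: 0.0871
grip_force: 0.0
```

```bash
python3 st.py; python3 - <<'E'
from h import *
print(robot.get_obs()['tool_rot'])
c=shot('wrist','w7'); p=proj(c,[[.481,.003,.142]])[0]; print(p)
P=cloud(c); Q=P.reshape(-1,3); m=(Q[:,2]>.132)&(Q[:,2]<.16)&(abs(Q[:,0]-.481)<.03)&(abs(Q[:,1]-.003)<.03); print(m.sum(),np.percentile(Q[m],[2,50,98],axis=0).round(4) if m.any() else '')
u,v=p.astype(int); cv2.imwrite('pics/w7c.png',cv2.resize(c['image'][max(0,v-80):v+80,max(0,u-100):u+100,::-1],(600,480),interpolation=cv2.INTER_CUBIC)); print(max(0,u-100),max(0,v-80))
E
```

```text
{'time': 16.05, 'position': [0.476, 0.001, 0.212], 'q': [-0.234, 0.356, 1.815, 0.0, 0.973, -1.968], 'joint_torque': [-0.968, -32.415, -14.904, -0.152, -0.046, -0.06], 'ft_force': [-0.307, -0.157, -0.982], 'grip_width': 0.087, 'grip_force': 0.0}
[-8.17909410e-02  9.96648520e-01  5.53065471e-04 -1.28965279e-03]
[261.67343114 210.43748169]
511 [[ 0.4728 -0.007   0.1421]
 [ 0.4804  0.0022  0.1498]
 [ 0.491   0.0122  0.1534]]
161 130
```

View pics/w7c.png

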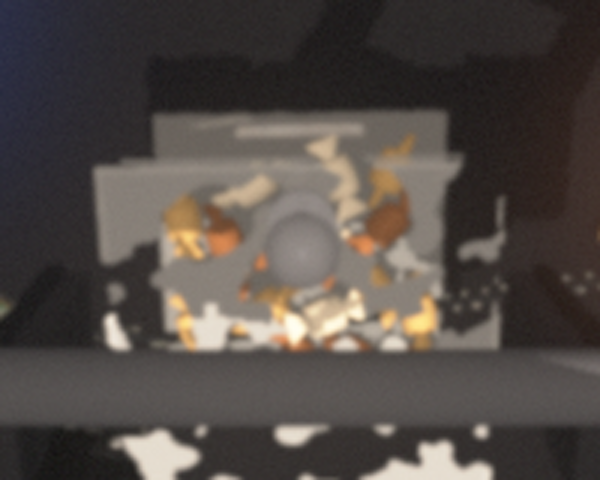

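Ball knob at crop (302,255), i.e. pixel (261.7,215): about (0.483, 0.003); lid squarely aligned with the tool. Descend and grip.

>>> send_rows(increments=[0,0,0,0.4,0.1,-1.5,0.6,0,0,0,0.3,0.1,-2,0.6,0,0,0,0,0,-2,0.6,0,0,0,0,0,-1.5,0.6,0,0,0,0,0,-0.6,0.6,0,0,0,0,0,0,0.6,0,0,0,0,0,0,0,0,0,0,0,0,0,0,0,0,0,0,0,0,0,0,0,0,0,0,0,0,0,0,0,0,0,0,0,0,0,0,0,0,0,0,0,0,0,0,0,0,0,0,0,0,0,0,0,0,0,0,0,0,0,0,0,0,0,0,0,0,0,0,0,0,0,0,0,0,0], newtons=12)

```text
time: 17.52
position: [0.484, 0.0036, 0.138]
tool_rot: [-0.084, 0.997, -0.0, 0.0]
ft_force: [-0.1, -1.6, 5.4]
grip_width: 0.0204
grip_force: 12.0
```

```bash
python3 st.py
```

```text
{'time': 17.517, 'position': [0.484, 0.004, 0.138], 'q': [-0.224, 0.488, 1.871, -0.0, 0.782, -1.962], 'joint_torque': [0.594, -32.789, -9.985, 0.234, -0.05, -0.005], 'ft_force': [-0.053, -1.648, 5.372], 'grip_width': 0.02, 'grip_force': 12.0}
```

>>> send_rows(increments=[0,0,0,0.05,0,0.2,0,0,0,0,0,0,0,0,0,0,0,0,0,0,0])

```text
time: 17.77
position: [0.4842, 0.0037, 0.1394]
tool_rot: [-0.084, 0.997, -0.0, 0.0]
ft_force: [0.2, -1.4, -1.4]
grip_width: 0.0207
grip_force: 12.0
```

```bash
python3 st.py
```

```text
{'time': 17.767, 'position': [0.484, 0.004, 0.139], 'q': [-0.223, 0.486, 1.869, -0.0, 0.787, -1.961], 'joint_torque': [0.928, -35.633, -10.497, 0.321, 0.328, -0.004], 'ft_force': [0.244, -1.417, -1.414], 'grip_width': 0.021, 'grip_force': 12.0}
```

>>> send_rows(increments=[0,0,0,0.16,0.02,0.5,0,0,0,0,0.16,0.03,0.5,0,0,0,0,0.2,0.03,0.58,0,0,0,0,0.2,0.04,0.58,0,0,0,0,0.25,0.04,0.56,0,0,0,0,0.26,0.05,0.56,0,0,0,0,0.3,0.05,0.53,0,0,0,0,0.3,0.05,0.54,0,0,0,0,0.34,0.06,0.5,0,0,0,0,0.35,0.06,0.51,0,0,0,0,0,0,0,0], newtons=20)

```text
time: 18.68
position: [0.51, 0.0084, 0.1943]
tool_rot: [-0.084, 0.996, 0.0, 0.0]
ft_force: [-2.3, -2.2, 0.5]
grip_width: 0.0205
grip_force: 20.0
```

```bash
python3 st.py
```

```text
{'time': 18.683, 'position': [0.51, 0.008, 0.194], 'q': [-0.203, 0.425, 1.757, 0.0, 0.959, -1.941], 'joint_torque': [1.183, -35.311, -15.05, 0.636, -0.415, 0.013], 'ft_force': [-2.331, -2.174, 0.463], 'grip_width': 0.021, 'grip_force': 20.0}
```

>>> send_rows(increments=[0,0,0,0.39,0.06,0.47,0,0,0,0,0.39,0.07,0.48,0,0,0,0,0.43,0.07,0.43,0,0,0,0,0.43,0.07,0.44,0,0,0,0,0.46,0.08,0.4,0,0,0,0,0.47,0.08,0.4,0,0,0,0,0.49,0.08,0.36,0,0,0,0,0.5,0.08,0.35,0,0,0,0,0.52,0.09,0.31,0,0,0,0,0.53,0.09,0.31,0,0,0,0,0,0,0,0,0,0,0,0,0,0,0,0,0,0,0,0,0,0])

```text
time: 19.77
position: [0.5551, 0.0164, 0.2326]
tool_rot: [-0.084, 0.997, 0.0, -0.0]
ft_force: [-1.9, 3.0, 1.1]
grip_width: 0.0206
grip_force: 20.0
```

```bash
python3 st.py; python3 - <<'E'
from h import *
s=shot('side','side3'); cv2.imwrite('pics/side3c.png',cv2.resize(s['image'][100:280,180:340,::-1],(534,600),interpolation=cv2.INTER_CUBIC))
P=cloud(s).reshape(-1,3)
# lid frame coordinates: along bin x (from hinge), height above hinge
h=np.array([.619,.026]); ex=np.array([.986,.167]); a=(h-P[:,:2])@ex; l=(P[:,:2]-h)@np.array([-.167,.986]); z=P[:,2]-.112
m=(abs(l)<.068)&(a>.01)&(a<.15)&(z>.01)&(z<.16)
ang=np.degrees(np.arctan2(z[m],a[m])); print(m.sum(),np.histogram(ang,np.arange(0,95,5)))
for z0 in(.142-.112,): 
    o=robot.get_obs()['position']; d=(h-o[:2])@ex; print('ball d,h if at TCP z+.0045:',d,o[2]+.0045-.112, np.degrees(np.arctan2(o[2]+.0045-.112,d))-12.26)
E
```

```text
{'time': 19.767, 'position': [0.555, 0.016, 0.233], 'q': [-0.172, 0.432, 1.606, 0.001, 1.105, -1.911], 'joint_torque': [-1.562, -37.586, -17.797, -0.652, -0.807, 0.013], 'ft_force': [-1.916, 3.024, 1.101], 'grip_width': 0.021, 'grip_force': 20.0}
646 (array([  0,   0,   0,   0,   0,   0,   0,   1,   2, 134, 254,  31,  62,
        82,  10,   6,  47,  17]), array([ 0,  5, 10, 15, 20, 25, 30, 35, 40, 45, 50, 55, 60, 65, 70, 75, 80,
       85, 90]))
ball d,h if at TCP z+.0045: 0.06472829150124004 0.1249998855281249 50.363667844906615
```

View pics/side3c.png

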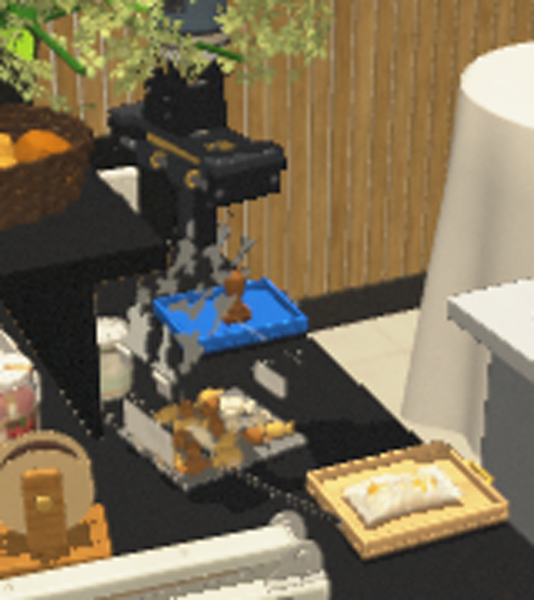

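The lid is held at about 50° by the knob; bar and stamp rest in their trays. Short settle, then hand in.

>>> send_rows(increments=[0,0,0,0,0,0,0,0,0,0,0,0,0,0,0,0,0,0,0,0,0,0,0,0,0,0,0,0,0,0,0,0,0,0,0,0,0,0,0,0,0,0,0,0,0,0,0,0,0,0,0,0,0,0,0,0])

```text
time: 20.48
position: [0.5551, 0.0163, 0.2325]
tool_rot: [-0.083, 0.997, 0.001, -0.0]
ft_force: [-2.2, 3.4, 2.4]
grip_width: 0.0206
grip_force: 20.0
```

```bash
python3 st.py; python3 -c "
from rig import robot; print(robot.hand_in())"
```

```text
{'time': 20.483, 'position': [0.555, 0.016, 0.233], 'q': [-0.172, 0.432, 1.606, 0.001, 1.105, -1.911], 'joint_torque': [-2.53, -37.674, -18.028, -1.089, -0.982, 0.003], 'ft_force': [-2.16, 3.392, 2.354], 'grip_width': 0.021, 'grip_force': 20.0}
the job is handed in; nothing more can be done
None
```

The job is handed in (no verdict was returned): the butter bar lies flat in the wooden tray, the stamp stands in the blue tray, and the gripper is holding the lid still by its knob at about 50°, 20.5 s in.

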